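Pin the study lamp's hinge with its spring cotter

ROBOT

A 6-joint arm with a two-finger parallel gripper is mounted at the origin on the work surface. World frame = base frame: x ahead of the robot, y to its left, z up, the work surface at z = 0. Lengths are in m, angles in rad, forces in N, time in s.
With the tool pointing down it reaches from about 0.375 to 0.975 m from the base axis. Payload 3.8 kg.
Tool frame: the origin (TCP) lies at the very end of the fingers, on their centre line; the grasp point (between the pads) lies 19 mm behind it; z points along the fingers, y is the direction in which the jaws open and shut (so a half turn about z gives the same grasp; the last joint's range is limited). The gripper opens to 85 mm and grips with 20 to 120 N. Pads are 22 mm wide; open, the fingers measure 114 mm over their backs; the gripper's body (76 mm by 85 mm) begins 54 mm behind the grasp point. The pads swing forward as they close: fully open they stand 13 mm farther back than shut.
Start: joints at [1.198, 0.264, 1.604, -0, 1.274, -0.037], TCP at [0.222, 0.637, 0.231] pointing down, gripper open.
Joint ranges: [-2.63, 2.63], [-0.94, 2.18], [0.31, 2.57], [-1.31, 4.45], [0, 2.66], [-2.55, 2.55]. Speed limits (rad/s): [2.57, 2.57, 3.14, 3.14, 3.14, 3.14].

INTERFACE

Orientations are given as a rotation vector (axis times angle).
In Python, from workcell import status, read_camera, camera_info, order gives the robot as it stands.
- The arm moves only by the tool move_arm, never from a script. Its argument "deltas" is a list of rows, each a list of 3 entries, a list of its own where there are three numbers: the turn, a rotation vector about the world's x, y, z as a fraction of full scale, then the shift along the world's x, y, z as a fraction of full scale, then the closure, from -1 (fully open) to 1 (shut), so that 0 is half open. A call has 1 to 20 rows; each row is the pose to reach, as a shift and turn from the pose commanded when the call began; what a row does not reach only later rows make up. Full scale, the value 1, is 0.1 m for a shift and pi/2 rad for a turn. A row lasts 1/8 s, in which the tool goes at most 62.5 mm and 10.7 degrees, less where a joint would pass 70% of its speed; a pose out of reach is approached as far as the arm can. A call with a number of a shift or a turn outside -1 to 1 is refused whole. A call with a gripper value outside its range is refused whole. The fingers move at their own pace and stop on an object; "grip_force" is the grip in N (left out, the last holds). Time passes only in rows, so rows that repeat a pose let the fingers close. It gives the time, the measured TCP pose, the force and the opening at its end, in the units of the state.
- status.read_state(): the state, without advancing time (a new reading comes with each control period).
- read_camera(name): name is "scene" or "top"; returns (picture, depth): 420x560x3 uint8, red, green, blue; 420x560 float32, m along the optical axis (not along the pixel's ray), 0 where there is no reading.
- camera_info(name): a dict with "K" (3x3 intrinsics, pixels), "D" ([k1, k2, p1, p2, k3] as OpenCV has them; the pictures are not rectified), "R" (3x3) and "t" (3): a world point X has camera coordinates R X + t. Camera axes: x right, y down, z forward; pixel columns grow to the right and rows downward; lengths in m; the calibration is good to about 2 mm. A picture is of the moment at which its call begins. camera_info takes no time and is no camera call.
- order.finish_job(): hands the job in, once; it reports no verdict.
The state is a dict: "time": time; "q": joint angles; "joint_vel": joint speeds; "joint_torque": joint torques, N m; "tool_pos": TCP position; "tcp_rot": TCP orientation; "wrist_force": force on the tool from outside, world axes, zero at the start; "torque": the same for the moment, N m; "width": opening from 0.0 (shut) to 1.0 (fully open).
Only numpy, scipy, OpenCV 4.12 (cv2) and the standard library are available. Lean on these libraries where they do the work, as an engineer would, in place of code of your own. Each camera call takes 0.05 s, during which the arm holds its last target. There are 200 camera calls.

TASK

Push the study lamp's hinge pin fully home, so that its head sits against the fork and its cross hole stands clear on the other side. Then take the spring cotter out of the wooden stand and push its straight leg down through the cross hole until the bow has snapped over the pin, feeling your way and never pressing hard. Let go, and leave the other desk things alone.

Things in the scene. Friction and masses are not known exactly. Their poses are not given: they have to be found in the camera images.
- lamp: a white study lamp, fixed to the desk, folded down: flat base plate 150 x 130 x 16 mm, on it a post and a fork of two 10 mm cheeks whose round tops reach 114 mm above the desk; the hinge pin crosses the fork level, 100 mm above the desk, along the lamp's y axis. Origin on the desk, under the middle of the fork. The lamp's white arm (56 mm wide) leads away from the fork along lamp +x, rising slightly to 145 mm. Outer faces of the fork at lamp y = +22 and -22 mm
- pin (a joint): how far (m) the steel hinge pin is still pulled out: 0 is fully home (head against the fork's +y face, a hard stop), at most 0.03. Pushing the head along the lamp's -y drives it in against about 6 N of friction; it does not turn
- pin_hole (a point): the nominal centre of the pin's cross hole, on the pin's axis (moves with the pin). Axes as the lamp's: y along the pin towards its head, z up. The pin is 18 mm thick; the hole is upright, goes right through and is 6.6 mm wide. It was drilled carelessly: the real hole lies up to 6.5 mm off this point, either way along the pin (not across it) - find it by eye or by feel. With the pin home this point is 18 mm outside the fork's -y face; the pin ends 15 mm beyond the real hole
- pin_head (a point): the middle of the outer face of the pin's round head (28 mm across, 8 mm thick), 70 mm from pin_hole along lamp +y. Axes as the lamp's
- stand: a wooden block 85 x 55 x 45 mm, fixed to the desk, origin under its middle; in its top is a square hole 6 mm wide, 25 mm deep, at the middle, in which the cotter's leg is parked. It can be pulled straight up
- clip_grip (a point): the middle of the cotter's grey plastic grip, 30 (x) x 14 (y) x 26 (z) mm; take it from above, across its 14 mm (fingers closing along its y). The spring cotter is 110 mm tall and weighs about 60 g, stands upright (may lean 2 degrees): z up along the leg, x from the straight leg towards the sprung bow leg. This point is 97 mm above the leg's tip and 4 mm to +x of the leg's axis
- clip_tip (a point): the tip of the cotter's straight steel leg (5 mm thick, its last 5 mm tapering to 3.2 mm), on the leg's axis. Axes as clip_grip's
- clip_bow (a point): the point on the straight leg's axis, 52.5 mm above its tip, round which the bow leg curves: when the cotter is home it lies on the pin's axis. Axes as clip_grip's. With the cotter's y along the pin (either way round), the bow leg's flared end meets the pin about 27 mm before home, must be forced out over the pin's side with about 5 to 10 N, and then snaps in underneath; the push then drops to almost nothing
- spring (a joint): how far (rad) the sprung bow leg is bent away from the straight leg: 0 closed, at most 0.25; about 0.05 to 0.1 while it rides over the pin, back near 0 when it has snapped over
- eraser: a white eraser, 45 x 24 x 13 mm, loose on the desk, to be left alone; origin under its middle
- jar: a small glass jar with a black cap, 60 mm across, 75 mm tall, to be left alone; origin under its middle
- tape: a grey rounded correction-tape case, 75 x 30 x 28 mm, to be left alone; origin under its middle
- clip: the whole spring cotter; its origin is the leg's tip, as clip_tip

How it is judged:
On the way, in this order (a step that is already met when the one before it is completed fails the run):
1. the hinge pin is fully home, its head against the fork (value of joint pin below 0.0015 m), for 0.2 s.
2. the cotter's leg is through the cross hole and its bow has closed over the pin (x of clip_bow in the frame of pin_hole between -0.0035 and 0.0035 m and y of clip_bow in the frame of pin_hole between -0.009 and 0.009 m and z of clip_bow in the frame of pin_hole between -0.005 and 0.005 m and angle between the z axis of clip_bow and the z axis of pin_hole, either way round below 0.25 rad and value of joint spring below 0.04 rad), for 0.2 s.
At the end, for the whole second after the job is handed in: pin home within 3 mm; cotter's leg through the cross hole (bow centre within 3.5 mm across, 9 mm along the pin and 5 mm in height of pin_hole, tilted under 0.25 rad), its bow sprung shut over the pin (spring under 0.04 rad), cotter let go and at rest (all of step 2 and value of joint pin below 0.003 m and linear speed of clip below 0.02 m/s); the robot touches nothing.
It fails at once if the cotter is pressed on the lamp or its pin with over 30 N (contact force between clip and lamp above 30 N).
It fails at once if the fingers press on the lamp or its pin with over 40 N (contact force between the fingers and lamp above 40 N).
It fails at once if the eraser is shoved over 20 mm (distance of eraser from where it was at the start of the episode above 0.02 m).
It fails at once if the jar is shoved over 20 mm (distance of jar from where it was at the start of the episode above 0.02 m).
It fails at once if the tape is shoved over 20 mm (distance of tape from where it was at the start of the episode above 0.02 m).
It also fails if it takes over 72 s, if anything falls off the work surface, if the arm or the gripper's body presses on something with over 40 N, if the wrist force passes 120 N, or if a joint passes its speed limit or range.

## Working session

There is one attempt and no reset: what is moved stays moved. The work goes in short steps, Python scripts to look and compute and a tool call to move; the robot and the scene stay as the last step left them, time stands still between calls to the robot, and variables do not carry over. Pictures are saved under pics/ and viewed, about 8 in all and at most 12, crops included, and the job is handed in when it is done.

Besides the shell and the picture viewer there is one more tool, called after ">>>" as name([rows], argument=value, ...), one row to a line, values as JSON. move_arm: Moves the arm, as the interface text tells. Its arguments: {"type":"object","properties":{"deltas":{"type":"array","items":{"type":"array"}},"grip_force":{"type":"number"}},"required":["deltas"]}

```bash
mkdir -p pics; cat > h.py <<'E'
import numpy as np, cv2
from workcell import status, read_camera, camera_info, order
def shot(n,fn):
    p,d=read_camera(n); cv2.imwrite('pics/'+fn+'.png',p[:,:,::-1]); np.savez('pics/'+fn,p=p,d=d); return p,d
def ray(n,uv):
    c=camera_info(n); K,D,R,t=[np.array(c[k],float) for k in('K','D','R','t')]
    u=cv2.undistortPoints(np.array(uv,float).reshape(-1,1,2),K,D).reshape(-1,2)
    return -R.T@t, np.c_[u,np.ones(len(u))]@R, u
def onplane(n,uv,z):
    o,d,_=ray(n,uv); return o+d*((z-o[2])/d[:,2])[:,None]
def pts(n,depth,uv):
    o,d,_=ray(n,uv); uv=np.array(uv,int); return o+d*depth[uv[:,1],uv[:,0]][:,None]
def proj(n,X):
    c=camera_info(n); K,D,R,t=[np.array(c[k],float) for k in('K','D','R','t')]
    return cv2.projectPoints(np.array(X,float).reshape(-1,1,3),cv2.Rodrigues(R)[0],t,K,D)[0].reshape(-1,2)
E
python3 - <<'E'
from h import *
a,_=shot('top','t0'); b,_=shot('scene','s0')
for n in('top','scene'):
    c=camera_info(n); print(n,np.round(c['K'],1).tolist(),c['D'],np.round(-np.array(c['R']).T@c['t'],3),np.round(c['R'],2).tolist())
print(status.read_state())
E
```

```text
top [[457.8, 0.0, 273.1], [0.0, 457.8, 218.6], [0.0, 0.0, 1.0]] [0.01541751 0.         0.         0.         0.        ] [ 0.382 -0.004  1.004] [[0.0, -1.0, 0.03], [-0.98, -0.01, -0.19], [0.19, -0.03, -0.98]]
scene [[484.1, 0.0, 275.2], [0.0, 484.1, 214.8], [0.0, 0.0, 1.0]] [0.00426597 0.         0.         0.         0.        ] [1.397 0.251 0.718] [[-0.32, 0.95, 0.01], [0.55, 0.19, -0.81], [-0.77, -0.25, -0.58]]
{'time': 0.1, 'q': array([ 1.19809317e+00,  2.64700314e-01,  1.60525065e+00,  2.42076042e-05,
        1.27370338e+00, -3.69156282e-02]), 'joint_vel': array([ 2.03653063e-04, -7.16797765e-04, -1.01988262e-03,  6.96054634e-05,
       -1.32621980e-03,  3.02331538e-04]), 'joint_torque': array([ 2.59395401e-04, -5.16701782e+01, -3.68590343e+01, -7.30986983e-06,
        6.22483087e-03,  6.75293762e-06]), 'tool_pos': array([0.22218219, 0.63667889, 0.23006423]), 'tcp_rot': array([-0.52491619, -3.09697928,  0.00316297]), 'wrist_force': array([0.74511138, 0.15284675, 0.188893  ]), 'torque': array([-0.0403762 , -0.00604396, -0.04929201]), 'width': 0.9981842028000872}
```

View pics/t0.png

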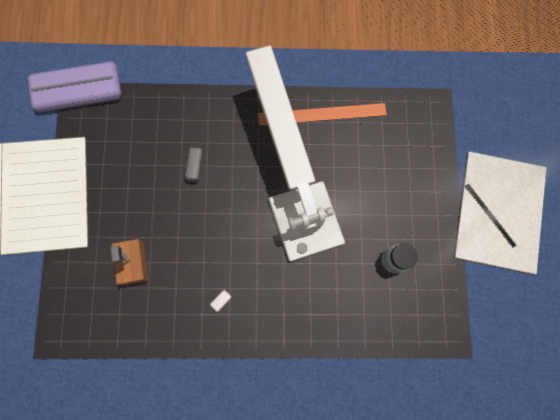

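View pics/s0.png

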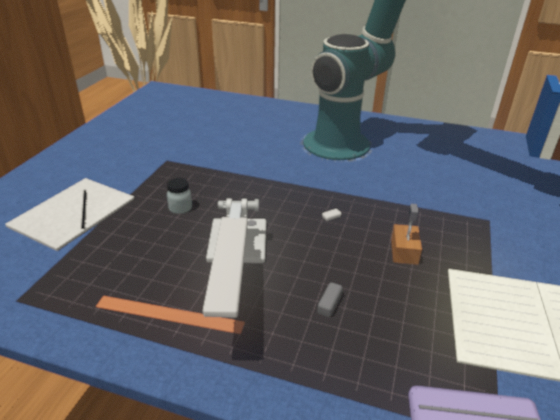

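```bash
python3 - <<'E'
from h import *
a=np.load('pics/t0.npz')['p'][:,:,::-1]; b=np.load('pics/s0.npz')['p'][:,:,::-1]
f=lambda im,x,y,w,h,s:cv2.resize(im[y:y+h,x:x+w],None,fx=s,fy=s,interpolation=cv2.INTER_CUBIC)
A=f(a,260,175,100,75,4);B=f(b,195,185,100,75,4);C=f(a,95,225,100,75,4);D=f(b,370,195,100,75,4)
cv2.imwrite('pics/crop0.png',np.vstack([np.hstack([A,B]),np.hstack([C,D])]))
E
```

```text
(no output)
```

View pics/crop0.png

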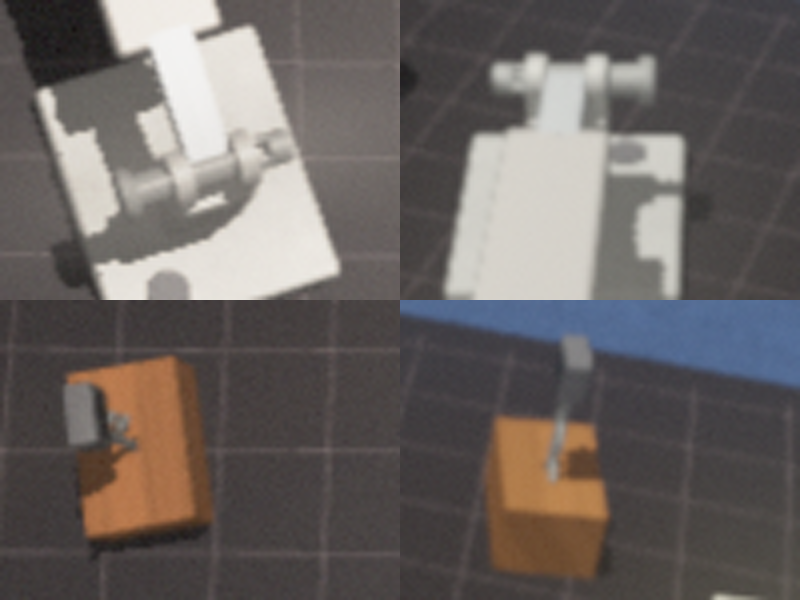

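```bash
python3 - <<'E'
from h import *
z=np.load('pics/t0.npz'); p,d=z['p'].astype(int),z['d']
v,u=np.mgrid[0:420,0:560]; uv=np.c_[u.ravel(),v.ravel()]
P=pts('top',d,uv).reshape(420,560,3); hsv=cv2.cvtColor(p.astype(np.uint8),cv2.COLOR_RGB2HSV)
def box(x0,y0,x1,y1): 
    m=np.zeros((420,560),bool); m[y0:y1,x0:x1]=1; return m
def rect(m,zp,label):
    # largest contour of pixel mask -> plane zp
    m=m.astype(np.uint8); c=max(cv2.findContours(m,0,1)[0],key=cv2.contourArea).reshape(-1,2)
    X=onplane('top',c,zp)[:,:2]; r=cv2.minAreaRect((X*1000).astype(np.float32)); print(label,np.round(r[0],1),np.round(r[1],1),round(r[2],1))
L=box(255,175,350,265)
base=L&(abs(P[...,2]-.016)<.012)
rect(base,.016,'base')
arm=box(240,40,318,190)&(P[...,2]>.06); rect(arm,.13,'arm')
pin=L&(P[...,2]>.075)&(v>196)
rect(pin,.105,'pin+fork')
print('desk z',P[330,300],P[330,200])
# pin pixels in plan
for y,x in [(223,292),(221,297),(219,304),(217,311),(215,317),(212,324),(211,327),(211,332)]: print(x,y,np.round(P[y,x]*1000,1))
st=box(95,225,160,295)&(hsv[...,0]<20)&(hsv[...,1]>110)
print('stand z',np.percentile(P[st][:,2],[5,50,95]))
top=st&(P[...,2]>.037); rect(top,.045,'standtop')
gr=box(95,225,160,295)&(P[...,2]>.10); print(gr.sum(),np.median(P[gr],0)); rect(gr,.133,'grip')
leg=box(95,225,160,295)&(P[...,2]>.05)&(P[...,2]<.1); print(np.round(np.c_[u[leg],v[leg],P[leg]*1000]).astype(int)[:25].tolist())
E
```

```text
base [ 572.6 -107.4] [156.5 135.3] 18.2
arm [761.8 -44.9] [319.7  57.4] 17.2
pin+fork [ 560.5 -105.4] [74.7 80.4] 60.6
desk z [ 0.33580463 -0.09338236 -0.00234387] [ 3.35745884e-01  1.19478312e-01 -2.69659827e-04]
292 223 [547.2 -69.  113.4]
297 221 [551.8 -79.2 111. ]
304 219 [555.3 -92.9 114.4]
311 217 [ 560.6 -107.5  108.7]
317 215 [ 564.7 -119.6  109.1]
324 212 [ 571.7 -134.3  105.5]
327 211 [ 573.2 -139.9  108.3]
332 211 [ 573.3 -150.   108.2]
stand z [0.01141218 0.04498641 0.04832481]
standtop [477.2 267.7] [86.  57.3] 10.1
194 [0.48119106 0.26591399 0.12969236]
grip [482.1 265.5] [33.  19.6] 10.7
[[120, 243, 513, 284, 52], [122, 253, 490, 271, 78], [123, 253, 490, 270, 74], [124, 253, 491, 270, 68], [122, 254, 487, 269, 82], [123, 254, 488, 269, 75], [124, 254, 489, 270, 68], [125, 254, 491, 272, 51], [126, 254, 491, 270, 51], [122, 255, 485, 268, 86], [123, 255, 487, 272, 65], [124, 255, 487, 271, 63], [125, 255, 487, 268, 65], [126, 255, 488, 269, 54], [122, 256, 483, 269, 84], [124, 256, 485, 270, 64], [125, 256, 486, 269, 61], [126, 256, 486, 269, 55], [122, 257, 481, 267, 87], [124, 257, 483, 271, 62], [125, 257, 484, 270, 57], [122, 258, 479, 267, 87], [123, 258, 479, 267, 82], [124, 258, 480, 267, 74], [123, 259, 477, 267, 81]]
```

>>> move_arm([
  [[0,0,0.1],[0.2,-0.5,0],1],
  [[0,0,0.2],[0.45,-1,0],1],
  [[0,0,0.2],[0.45,-1,0],1],
])

```text
time: 0.48
tool_pos: [0.2684, 0.534, 0.2305]
tcp_rot: [-0.038, -3.141, 0.004]
wrist_force: [-0.4, 0.9, 0.6]
width: 0.379
```

>>> move_arm([
  [[0,0,0.1],[0.2,-0.5,0],1],
  [[0,0,0.211],[0.45,-1,0],1],
  [[0,0,0.211],[0.45,-1,0],1],
])

```text
time: 0.85
tool_pos: [0.3133, 0.4353, 0.231]
tcp_rot: [0.479, -3.105, 0.001]
wrist_force: [0.3, 0.3, -0.2]
width: 0.004
```

>>> move_arm([
  [[0,0,0],[0.2,-0.5,0],1],
  [[0,0,0],[0.45,-1,0],1],
])

```text
time: 1.1
tool_pos: [0.3574, 0.338, 0.2313]
tcp_rot: [-0.485, 3.104, 0.002]
wrist_force: [1.4, 0.0, -0.3]
width: 0.001
```

>>> move_arm([
  [[0,0,0],[0.2,-0.5,0],1],
  [[0,0,0],[0.45,-1,0],1],
])

```text
time: 1.35
tool_pos: [0.4029, 0.2374, 0.2315]
tcp_rot: [-0.483, 3.103, 0.002]
wrist_force: [-0.2, -0.2, 0.6]
width: 0.002
```

>>> move_arm([
  [[0,0,0],[0.2,-0.5,0],1],
  [[0,0,0],[0.45,-1,0],1],
  [[0,0,0],[0.45,-1,0],1],
])

```text
time: 1.72
tool_pos: [0.4493, 0.1356, 0.2315]
tcp_rot: [-0.474, 3.105, -0.0]
wrist_force: [-0.0, 1.2, -0.0]
width: 0.001
```

```bash
python3 - <<'E'
from h import *
z=np.load('pics/t0.npz'); p,d=z['p'],z['d']
v,u=np.mgrid[196:240,280:345]; uv=np.c_[u.ravel(),v.ravel()]
P=pts('top',d,uv)*1000; P=P[(P[:,2]>92)]
a=np.radians(17.7); lx=np.array([np.cos(a),np.sin(a)]); ly=np.array([-np.sin(a),np.cos(a)])
X=P[:,:2]@lx; Y=P[:,:2]@ly
for b in range(-325,-215,4):
    m=(Y>=b)&(Y<b+4)
    if m.any(): print(b, m.sum(), np.round([X[m].min(),X[m].max(),P[m,2].max()],0), 'x of top', np.round(X[m][P[m,2]>np.percentile(P[m,2],60)].mean(),1))
print(status.read_state()['tool_pos'])
E
```

```text
-321 8 [495. 509. 109.] x of top 504.6
-317 17 [494. 511. 110.] x of top 502.4
-313 17 [495. 510. 111.] x of top 502.8
-309 18 [494. 512. 108.] x of top 501.7
-305 12 [494. 510. 109.] x of top 500.5
-301 19 [490. 516. 116.] x of top 501.6
-297 31 [489. 514. 117.] x of top 500.5
-293 34 [489. 516. 116.] x of top 501.9
-289 45 [494. 542. 114.] x of top 520.9
-285 51 [494. 543. 114.] x of top 529.4
-281 51 [494. 545. 114.] x of top 529.5
-277 52 [494. 545. 114.] x of top 528.8
-273 57 [494. 546. 114.] x of top 531.3
-269 61 [488. 550. 114.] x of top 527.7
-265 28 [488. 516. 115.] x of top 502.2
-261 28 [488. 515. 118.] x of top 498.9
-257 27 [490. 516. 115.] x of top 502.5
-253 19 [494. 510. 112.] x of top 501.9
-249 18 [493. 510. 111.] x of top 501.5
-245 18 [493. 510. 111.] x of top 501.1
-241 14 [494. 510. 114.] x of top 503.2
-237 28 [489. 514. 116.] x of top 501.3
-233 27 [489. 515. 116.] x of top 501.2
-229 15 [492. 514. 115.] x of top 502.0
[0.44929923 0.13555047 0.23149125]
```

>>> move_arm([
  [[0,0,0],[0.2,-0.4,0],1],
  [[0,0,0],[0.44,-0.82,-0.4],1],
  [[0,0,0],[0.44,-0.82,-0.4],1],
])

```text
time: 2.1
tool_pos: [0.4905, 0.0549, 0.188]
tcp_rot: [0.478, -3.099, -0.001]
wrist_force: [-1.2, -0.2, 0.0]
width: 0.003
```

>>> move_arm([
  [[0,0,0],[0.2,-0.4,0],1],
  [[0,0,0],[0.43,-0.82,-0.2],1],
  [[0,0,0],[0.43,-0.82,-0.7],1],
  [[0,0,0],[0.43,-0.82,-1.0],1],
  [[0,0,0],[0.43,-0.82,-1.0],1],
  [[0,0,0],[0.43,-0.82,-1.0],1],
])

```text
time: 2.85
tool_pos: [0.5358, -0.0253, 0.0929]
tcp_rot: [-0.486, 3.101, -0.0]
wrist_force: [-0.1, 0.8, 0.6]
width: 0.0
```

>>> move_arm([
  [[0,0,0],[0.015,-0.05,-0.08],1],
  [[0,0,0],[0.046,-0.143,-0.08],1],
  [[0,0,0],[0.055,-0.171,-0.08],1],
  [[0,0,0],[0.064,-0.2,-0.08],1],
  [[0,0,0],[0.073,-0.229,-0.08],1],
  [[0,0,0],[0.082,-0.257,-0.08],1],
  [[0,0,0],[0.091,-0.286,-0.08],1],
  [[0,0,0],[0.097,-0.305,-0.08],1],
])

```text
time: 3.85
tool_pos: [0.5437, -0.0559, 0.0833]
tcp_rot: [0.484, -3.103, -0.004]
wrist_force: [-1.8, 6.3, 1.2]
width: 0.0
```

>>> move_arm([
  [[0,0,0],[0.009,-0.029,0],1],
  [[0,0,0],[0.012,-0.038,0],1],
])

```text
time: 4.1
tool_pos: [0.5449, -0.0596, 0.0833]
tcp_rot: [0.484, -3.103, -0.004]
wrist_force: [-2.7, 6.8, 2.7]
width: 0.0
```

>>> move_arm([
  [[0,0,0],[0.003,-0.01,0],1],
  [[0,0,0],[0.006,-0.019,0],1],
  [[0,0,0],[0.009,-0.029,0],1],
  [[0,0,0],[0.012,-0.038,0],1],
  [[0,0,0],[0.015,-0.048,0],1],
])

```text
time: 4.72
tool_pos: [0.5464, -0.0643, 0.0833]
tcp_rot: [0.484, -3.103, -0.004]
wrist_force: [-1.4, 5.7, 1.5]
width: -0.002
```

>>> move_arm([
  [[0,0,0],[0.003,-0.01,0],1],
  [[0,0,0],[0.005,-0.016,0],1],
])

```text
time: 4.97
tool_pos: [0.547, -0.0659, 0.0833]
tcp_rot: [0.484, -3.104, -0.004]
wrist_force: [-0.8, 6.6, 1.7]
width: -0.004
```

>>> move_arm([
  [[0,0,0],[0.003,-0.01,0],1],
  [[0,0,0],[0.003,-0.01,0],1],
])

```text
time: 5.22
tool_pos: [0.5473, -0.0669, 0.0833]
tcp_rot: [0.484, -3.104, -0.004]
wrist_force: [-0.6, 4.7, 1.3]
width: -0.004
```

Still sliding at the friction force; continue in 1 mm steps.

>>> move_arm([
  [[0,0,0],[0.003,-0.01,0],1],
  [[0,0,0],[0.006,-0.019,0],1],
  [[0,0,0],[0.006,-0.019,0],1],
])

```text
time: 5.6
tool_pos: [0.5479, -0.0689, 0.0833]
tcp_rot: [0.484, -3.104, -0.004]
wrist_force: [-0.9, 5.6, 1.9]
width: -0.003
```

>>> move_arm([
  [[0,0,0],[0.003,-0.01,0],1],
  [[0,0,0],[0.003,-0.01,0],1],
])

```text
time: 5.85
tool_pos: [0.5483, -0.0698, 0.0833]
tcp_rot: [0.484, -3.104, -0.004]
wrist_force: [-1.2, 6.1, 1.6]
width: 0.002
```

>>> move_arm([
  [[0,0,0],[0.003,-0.01,0],1],
  [[0,0,0],[0.003,-0.01,0],1],
])

```text
time: 6.1
tool_pos: [0.5486, -0.0707, 0.0833]
tcp_rot: [0.484, -3.104, -0.004]
wrist_force: [-0.6, 6.3, 2.9]
width: 0.0
```

```bash
python3 - <<'E'
from h import *
shot('top','t1')
z=np.load('pics/t1.npz'); p,d=z['p'],z['d']
v,u=np.mgrid[196:240,280:345]; uv=np.c_[u.ravel(),v.ravel()]
P=pts('top',d,uv)*1000; P=P[(P[:,2]>92)&(P[:,2]<130)]
a=np.radians(17.7); lx=np.array([np.cos(a),np.sin(a)]); ly=np.array([-np.sin(a),np.cos(a)])
X=P[:,:2]@lx; Y=P[:,:2]@ly
for b in range(-345,-215,4):
    m=(Y>=b)&(Y<b+4)
    if m.any(): print(b, m.sum(), np.round([X[m].min(),X[m].max(),P[m,2].max()],0))
cv2.imwrite('pics/t1c.png',cv2.resize(p[185:245,275:355,::-1],None,fx=8,fy=8,interpolation=cv2.INTER_CUBIC))
E
```

```text
-325 2 [494. 495. 104.]
-321 2 [495. 495. 102.]
-317 3 [494. 496. 105.]
-313 5 [495. 498. 110.]
-309 4 [494. 497. 109.]
-305 2 [494. 495. 105.]
-301 9 [489. 495. 112.]
-297 8 [488. 494. 114.]
-293 11 [488. 494. 113.]
-289 1 [494. 494. 100.]
```

View pics/t1c.png

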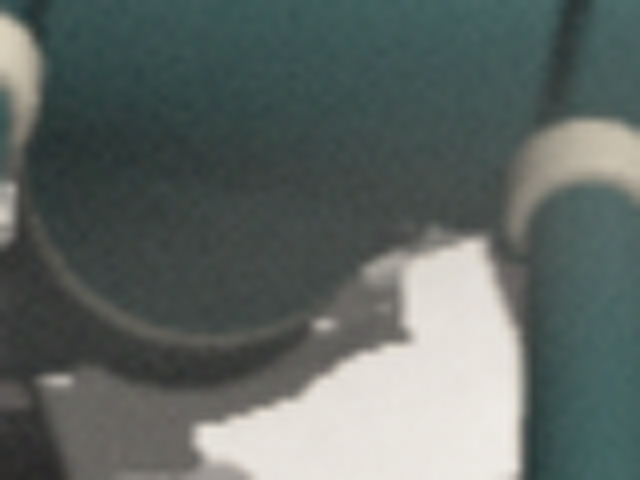

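>>> move_arm([
  [[0,0,0],[0.003,-0.01,0],1],
  [[0,0,0],[0.003,-0.01,0],1],
])

```text
time: 6.4
tool_pos: [0.5486, -0.0708, 0.0833]
tcp_rot: [0.484, -3.103, -0.007]
wrist_force: [-1.0, 9.8, 3.0]
width: -0.001
```

>>> move_arm([
  [[0,0,0],[0.003,-0.01,0],1],
  [[0,0,0],[0.003,-0.01,0],1],
])

```text
time: 6.65
tool_pos: [0.5486, -0.0708, 0.0833]
tcp_rot: [0.483, -3.103, -0.009]
wrist_force: [-2.9, 13.7, 4.0]
width: 0.001
```

>>> move_arm([
  [[0,0,0],[0.003,-0.01,0],1],
  [[0,0,0],[0.003,-0.01,0],1],
])

```text
time: 6.9
tool_pos: [0.5486, -0.0709, 0.0833]
tcp_rot: [0.483, -3.103, -0.012]
wrist_force: [-3.8, 16.6, 5.6]
width: -0.003
```

>>> move_arm([
  [[0,0,0],[0.003,-0.01,0],1],
  [[0,0,0],[0.003,-0.01,0],1],
])

```text
time: 7.15
tool_pos: [0.5485, -0.0709, 0.0833]
tcp_rot: [0.482, -3.102, -0.015]
wrist_force: [-4.9, 19.7, 5.7]
width: 0.003
```

>>> move_arm([
  [[0,0,0],[-0.03,0.1,0],1],
  [[0,0,0],[-0.06,0.2,0],1],
  [[0,0,0],[-0.06,0.3,0.5],1],
  [[0,0,0],[-0.1,0.8,1],0],
  [[0,0,0],[-0.1,0.8,1],0],
])

```text
time: 7.78
tool_pos: [0.5426, 0.0052, 0.1876]
tcp_rot: [-0.486, 3.096, -0.002]
wrist_force: [-0.3, 0.1, -0.1]
width: 0.416
```

>>> move_arm([
  [[0,0,0],[-0.1,0.4,0.25],-0.3],
  [[0,0,-0.04],[-0.2,0.9,0.5],-0.3],
  [[0,0,-0.08],[-0.2,1,0.5],-0.3],
])

```text
time: 8.15
tool_pos: [0.5204, 0.1057, 0.2348]
tcp_rot: [-0.289, 3.125, 0.0]
wrist_force: [0.5, -0.8, -0.4]
width: 0.643
```

>>> move_arm([
  [[0,0,0],[-0.1,0.5,0],-0.3],
  [[0,0,0],[-0.18,1,0],-0.3],
  [[0,0,0],[-0.18,1,0],-0.3],
  [[0,0,0],[-0.18,1,0],-0.3],
])

```text
time: 8.65
tool_pos: [0.5017, 0.2029, 0.2321]
tcp_rot: [0.29, -3.127, 0.002]
wrist_force: [-0.1, -0.4, 0.1]
width: 0.651
```

```bash
python3 - <<'E'
from h import *
shot('top','t2');shot('scene','s2')
z=np.load('pics/t2.npz'); p,d=z['p'],z['d']
v,u=np.mgrid[196:240,280:345]; uv=np.c_[u.ravel(),v.ravel()]
P=pts('top',d,uv)*1000; P=P[(P[:,2]>92)&(P[:,2]<130)]
a=np.radians(17.7); lx=np.array([np.cos(a),np.sin(a)]); ly=np.array([-np.sin(a),np.cos(a)])
X=P[:,:2]@lx; Y=P[:,:2]@ly
for b in range(-345,-215,4):
    m=(Y>=b)&(Y<b+4)
    if m.any(): print(b, m.sum(), np.round([X[m].min(),X[m].max(),P[m,2].max()],0))
A=cv2.resize(p[190:240,280:345,::-1],None,fx=10,fy=10,interpolation=cv2.INTER_CUBIC)[:300]
A=cv2.resize(p[195:235,285:345,::-1],(600,400),interpolation=cv2.INTER_CUBIC)
q=np.load('pics/s2.npz')['p'];B=cv2.resize(q[190:220,210:270,::-1],(600,300)[:2],interpolation=cv2.INTER_CUBIC)[:200]
cv2.imwrite('pics/t2c.png',np.vstack([A,B]))
E
```

```text
-341 4 [495. 505. 110.]
-337 18 [494. 512. 110.]
-333 17 [494. 510. 111.]
-329 20 [495. 511. 111.]
-325 14 [494. 511. 109.]
-321 13 [495. 509. 111.]
-317 16 [496. 511. 112.]
-313 17 [494. 510. 113.]
-309 20 [494. 512. 111.]
-305 15 [495. 510. 113.]
-301 23 [489. 516. 117.]
-297 27 [489. 514. 116.]
-293 35 [489. 516. 117.]
-289 45 [493. 542. 113.]
-285 49 [494. 543. 116.]
-281 52 [494. 544. 114.]
-277 52 [493. 546. 114.]
-273 56 [494. 546. 113.]
-269 60 [489. 550. 114.]
-265 28 [488. 516. 119.]
-261 29 [488. 515. 116.]
-257 29 [488. 516. 115.]
-253 27 [489. 516. 116.]
-249 26 [489. 514. 114.]
```

View pics/t2c.png

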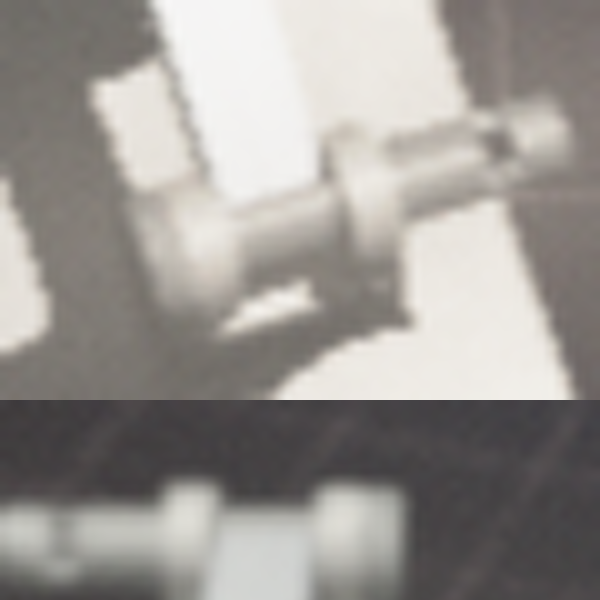

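```bash
python3 - <<'E'
from h import *
a=np.radians(17.7); lx=np.array([np.cos(a),np.sin(a)]); ly=np.array([-np.sin(a),np.cos(a)])
for n,f in(('top','t2'),('scene','s2')):
    p=np.load('pics/%s.npz'%f)['p'].astype(float).sum(2).astype(np.float32)/3
    print(n)
    for off in (-4,-2,0,2,4):
        Y=np.arange(-344,-300,2.); X=501.8+off
        zz=100+np.sqrt(81-off**2)
        W=np.array([*(lx*X)])+Y[:,None]*ly
        uv=proj(n,np.c_[W,np.full(len(Y),zz)]/1000).astype(np.float32)
        g=cv2.remap(p,uv[:,0].copy(),uv[:,1].copy(),cv2.INTER_LINEAR).ravel()
        print(off,g.round().astype(int).tolist())
print(list(range(-344,-300,2)))
print(onplane('top',[[334.8,209]],.108)[0,:2]@np.c_[lx,ly]*1000, onplane('scene',[[216.2,202.7]],.108)[0,:2]@np.c_[lx,ly]*1000)
E
```

```text
top
-4 [125, 125, 129, 140, 157, 166, 168, 166, 164, 169, 174, 172, 181, 178, 169, 169, 168, 170, 169, 170, 172, 177]
-2 [126, 127, 129, 144, 173, 187, 188, 186, 182, 159, 150, 152, 166, 181, 185, 184, 185, 187, 187, 187, 188, 192]
0 [126, 127, 130, 153, 186, 203, 205, 205, 204, 164, 131, 132, 170, 198, 205, 206, 207, 205, 205, 206, 206, 211]
2 [126, 126, 127, 153, 190, 208, 208, 209, 201, 167, 136, 135, 159, 193, 207, 212, 207, 205, 209, 210, 206, 212]
4 [127, 128, 129, 145, 178, 196, 198, 199, 199, 171, 155, 151, 164, 182, 190, 191, 191, 191, 192, 194, 193, 197]
scene
-4 [72, 94, 118, 133, 138, 139, 135, 128, 119, 116, 121, 130, 134, 138, 138, 139, 139, 139, 141, 149, 172, 196]
-2 [71, 98, 124, 142, 148, 149, 146, 139, 128, 125, 131, 139, 146, 148, 150, 150, 152, 150, 152, 158, 176, 198]
0 [73, 105, 138, 160, 169, 168, 166, 158, 144, 140, 146, 155, 164, 166, 167, 167, 168, 167, 168, 173, 185, 201]
2 [78, 112, 152, 176, 183, 183, 180, 171, 152, 145, 152, 165, 175, 179, 180, 180, 181, 181, 182, 185, 193, 205]
4 [81, 117, 162, 189, 195, 194, 192, 181, 162, 152, 157, 172, 184, 188, 189, 190, 190, 189, 190, 192, 197, 205]
[-344, -342, -340, -338, -336, -334, -332, -330, -328, -326, -324, -322, -320, -318, -316, -314, -312, -310, -308, -306, -304, -302]
[ 502.82872759 -324.02095684] [ 507.09420469 -324.54873467]
```

```bash
python3 - <<'E'
from h import *
q=np.load('pics/s2.npz')['p'];A=cv2.resize(q[160:260,370:450,::-1],(480,600),interpolation=cv2.INTER_CUBIC)
cv2.imwrite('pics/s2c.png',A)
E
```

```text
(no output)
```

View pics/s2c.png

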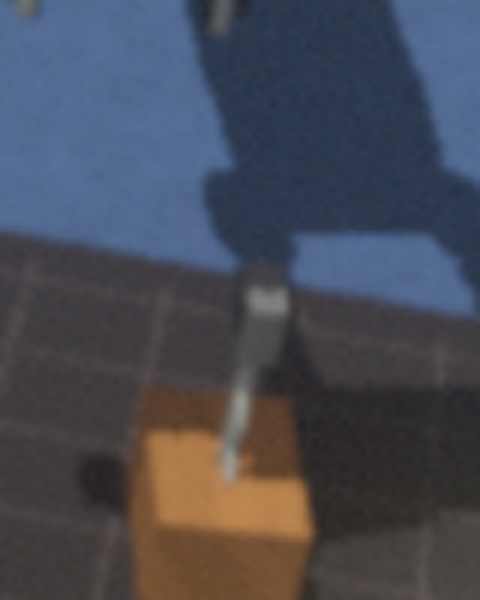

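>>> move_arm([
  [[0,0,0.005],[-0.1,0.4,0],-0.3],
  [[0,0,0.005],[-0.194,0.651,0],-0.3],
  [[0,0,0.005],[-0.194,0.651,-0.3],-0.3],
  [[0,0,0.005],[-0.194,0.651,-0.8],-0.3],
  [[0,0,0.005],[-0.194,0.651,-0.8],-0.3],
  [[0,0,0.005],[-0.194,0.651,-0.8],-0.3],
])

```text
time: 9.5
tool_pos: [0.4836, 0.2683, 0.1545]
tcp_rot: [-0.299, 3.126, 0.0]
wrist_force: [0.4, 0.8, -0.4]
width: 0.646
```

>>> move_arm([
  [[0,0,0],[0,0,-0.25],-0.3],
  [[0,0,0],[0,0,-0.53],-0.3],
  [[0,0,0],[0,0,-0.53],-0.3],
  [[0,0,0],[0,0,-0.53],0.3],
  [[0,0,0],[0,0,-0.53],0.6],
  [[0,0,0],[0,0,-0.53],0.7],
  [[0,0,0],[0,0,-0.53],0.8],
  [[0,0,0],[0,0,-0.53],0.9],
  [[0,0,0],[0,0,-0.53],1],
  [[0,0,0],[0,0,-0.53],1],
  [[0,0,0],[0,0,-0.53],1],
  [[0,0,0],[0,0,-0.53],1],
], grip_force=40)

```text
time: 11.0
tool_pos: [0.484, 0.2695, 0.1022]
tcp_rot: [-0.301, 3.124, 0.002]
wrist_force: [-0.7, -0.2, 6.6]
width: 0.157
```

>>> move_arm([
  [[0,0,0],[0,0,0.05],1],
  [[0,0,0],[0,0,0.15],1],
  [[0,0,0],[0,0,0.3],1],
  [[0,0,0],[0,0,0.5],1],
  [[0,0,0],[0,0,0.8],1],
  [[0,0,0],[0,0,1.0],1],
  [[0,0,0],[0,0,1.0],1],
  [[0,0,0],[0,0,1.0],1],
])

```text
time: 12.0
tool_pos: [0.4819, 0.2685, 0.1994]
tcp_rot: [0.301, -3.125, 0.001]
wrist_force: [-0.1, 0.1, -0.9]
width: 0.155
```

```bash
python3 - <<'E'
from h import *
shot('top','t3');shot('scene','s3'); s=status.read_state(); print(s['tool_pos'],s['tcp_rot'],s['wrist_force'],s['width'])
T=s['tool_pos']; print(proj('scene',T),proj('scene',T-[0,0,.08]),proj('top',T),proj('top',T-[0,0,.08]))
u,v=proj('scene',T-[0,0,.04])[0].astype(int)
q=np.load('pics/s3.npz')['p'];A=cv2.resize(q[v-40:v+40,u-40:u+40,::-1],(400,400),interpolation=cv2.INTER_CUBIC)
u2,v2=proj('top',T-[0,0,.04])[0].astype(int)
q=np.load('pics/t3.npz')['p'];B=cv2.resize(q[v2-40:v2+40,u2-40:u2+40,::-1],(400,400),interpolation=cv2.INTER_CUBIC)
print(u-40,v-40,u2-40,v2-40)
cv2.imwrite('pics/g3.png',np.hstack([A,B]))
E
```

```text
[0.48159822 0.26829355 0.19869993] [ 3.00889743e-01 -3.12434119e+00  1.66380137e-03] [-0.08362891  0.16252249  0.48613058] 0.1583928850224767
[[420.49334017 179.38849588]] [[413.62555133 210.9504217 ]] [[102.81307998 249.49793008]] [[116.74465182 254.7019341 ]]
376 155 70 212
```

View pics/g3.png

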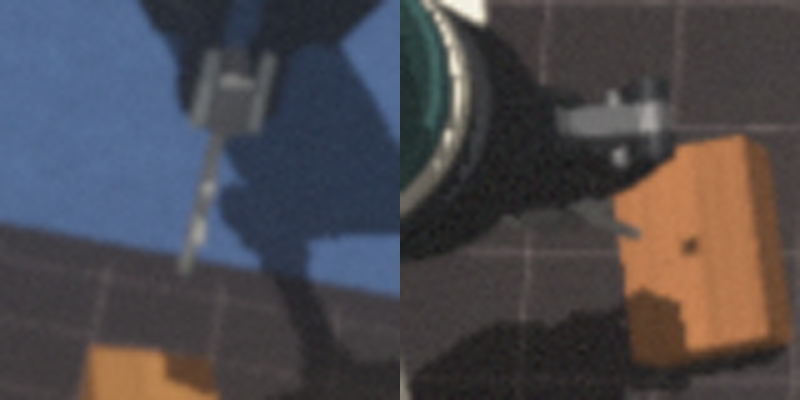

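```bash
cat >> h.py <<'E'
a_=np.radians(17.7); LX=np.array([np.cos(a_),np.sin(a_)]); LY=np.array([-np.sin(a_),np.cos(a_)])
def tri(us,ut):
    o1,d1,_=ray('scene',[us]); o2,d2,_=ray('top',[ut]); d1=d1[0];d2=d2[0]
    s=np.linalg.lstsq(np.c_[d1,-d2],o2-o1,rcond=None)[0]
    p,q=o1+s[0]*d1,o2+s[1]*d2; return (p+q)/2*1000,(q-p)*1000
E
python3 - <<'E'
from h import *
T=status.read_state()['tool_pos']*1000
X,e=tri((413,208.6),(117.6,259.2)); print('tip',X,'miss',e,'minus TCP',X-T)
X,e=tri((216.2,202.7),(334.8,209)); print('hole',X,e,X[:2]@LX,X[:2]@LY)
print('stand hole',onplane('top',[[128,261.2]],.045))
# pin axis in scene: silhouette edges at several Y
q=np.load('pics/s3.npz')['p'].astype(np.float32).mean(2)
for Y in (-334,-312,-306):
    W=LX*502+Y*LY; c=proj('scene',[[*W/1000,.1]])[0]; up=proj('scene',[[*W/1000,.12]])[0]-c; up/=np.linalg.norm(up)
    tt=np.arange(-10,10.1,1.); uv=(c+tt[:,None]*up).astype(np.float32)
    print(Y,c,cv2.remap(q,uv[:,0].copy(),uv[:,1].copy(),1).ravel().round().astype(int).tolist())
E
```

```text
tip [472.96698684 266.09635472 118.76237249] miss [ 0.00687705 -0.0403923  -0.01161233] minus TCP [ -8.63123804  -2.1971982  -79.93755847]
hole [ 578.20776067 -156.50590107  105.33766731] [-0.1525189   0.47792806 -0.11430362] 503.253293596929 -324.8914188677211
stand hole [[0.47648776 0.26701903 0.045     ]]
-334 [212.49458597 204.29131753] [68, 70, 71, 75, 72, 72, 86, 108, 132, 156, 178, 192, 194, 179, 140, 97, 76, 68, 64, 63, 63]
-312 [222.20153871 204.47505104] [73, 75, 73, 69, 68, 73, 83, 100, 122, 146, 170, 187, 191, 177, 140, 96, 71, 67, 66, 65, 65]
-306 [224.84916161 204.5251598 ] [97, 88, 85, 84, 83, 84, 93, 109, 129, 152, 173, 188, 193, 180, 147, 103, 76, 68, 67, 66, 66]
```

>>> move_arm([
  [[0,0,0],[0,0,0.3],1],
  [[0,0,0.03],[0.1,-0.4,0.5],1],
  [[0,0,0.074],[0.2,-0.9,0.5],1],
  [[0,0,0.074],[0.2,-1,0.5],1],
])

```text
time: 12.6
tool_pos: [0.5025, 0.1664, 0.2493]
tcp_rot: [0.478, -3.103, 0.001]
wrist_force: [-0.7, 0.5, -0.5]
width: 0.154
```

>>> move_arm([
  [[0,0,0],[0.12,-0.5,0],1],
  [[0,0,0],[0.25,-1,0],1],
  [[0,0,0],[0.25,-1,0],1],
])

```text
time: 12.98
tool_pos: [0.5276, 0.0664, 0.249]
tcp_rot: [0.475, -3.103, 0.0]
wrist_force: [-0.0, 0.4, -0.4]
width: 0.155
```

>>> move_arm([
  [[0,0,0],[0.12,-0.5,0],1],
  [[0,0,0],[0.25,-1,0],1],
  [[0,0,0],[0.25,-1,0],1],
])

```text
time: 13.35
tool_pos: [0.5528, -0.0327, 0.2492]
tcp_rot: [0.476, -3.104, -0.001]
wrist_force: [-0.3, 0.3, -0.9]
width: 0.156
```

>>> move_arm([
  [[0,0,0],[0.12,-0.5,0],1],
  [[0,0,0],[0.25,-1,0],1],
  [[0,0,0],[0.25,-1,0],1],
  [[0,0,0],[0.25,-1,0],1],
])

```text
time: 13.85
tool_pos: [0.5772, -0.1294, 0.2494]
tcp_rot: [0.482, -3.103, -0.003]
wrist_force: [-0.2, -0.1, -0.2]
width: 0.158
```

>>> move_arm([
  [[0,0,0],[0.04,-0.12,0],1],
  [[0,0,0],[0.08,-0.238,0],1],
  [[0,0,0],[0.08,-0.238,-0.2],1],
  [[0,0,0],[0.08,-0.238,-0.44],1],
  [[0,0,0],[0.08,-0.238,-0.44],1],
  [[0,0,0],[0.08,-0.238,-0.44],1],
])

```text
time: 14.6
tool_pos: [0.5856, -0.1549, 0.2061]
tcp_rot: [0.482, -3.104, -0.001]
wrist_force: [0.6, 0.4, 0.1]
width: 0.157
```

```bash
python3 - <<'E'
from h import *
shot('top','t4');shot('scene','s4'); s=status.read_state(); print(s['tool_pos'],s['tcp_rot'],s['wrist_force'])
H=np.array([578,-156.5,109])/1000
o=[]
for n,f in(('scene','s4'),('top','t4')):
    u,v=proj(n,H)[0].astype(int)-[25,30]; q=np.load('pics/%s.npz'%f)['p']; print(n,u,v)
    o.append(cv2.resize(q[v:v+50,u:u+50,::-1],(400,400),interpolation=cv2.INTER_CUBIC))
cv2.imwrite('pics/g4.png',np.hstack(o))
E
```

```text
[ 0.58627609 -0.15510662  0.20729725] [-4.82113669e-01  3.10281763e+00 -1.08458855e-03] [-0.59978499 -0.3859224   0.29691065]
scene 191 171
top 310 178
```

View pics/g4.png

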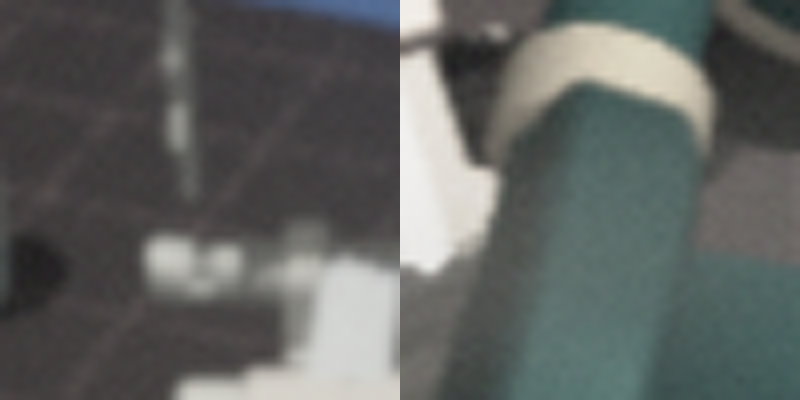

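```bash
python3 - <<'E'
from h import *
def onlx(uv,X):
    o,d,_=ray('scene',[uv]); d=d[0]; o=o*1000; s=(X-o[:2]@LX)/(d[:2]@LX); P=o+s*d; return P[:2]@LY,P[2]
for X in(500,502,504): print(X,'tip Y,z',np.round(onlx((214.75,196.4),X),1))
print('hole at z108, ly,lx', onplane('scene',[[216.3,202.9]],.108)[0,:2]@np.c_[LX,LY]*1000)
print('hole if x=502',onlx((216.3,202.9),502))
T=np.array([586.3,-155.1]);print(T@LX,T@LY)
# subpixel column centroids
q=np.load('pics/s4.npz')['p'].astype(float).mean(2)
print(q[190:208,208:224].round().astype(int))
E
```

```text
500 tip Y,z [-327.9  120.2]
502 tip Y,z [-327.6  121.5]
504 tip Y,z [-327.3  122.8]
hole at z108, ly,lx [ 507.88627692 -324.23304852]
hole if x=502 (np.float64(-325.1413661771531), np.float64(104.00399173485403))
511.389898709434 -326.0123793630462
[[ 61  61  63  66  78  91  92  83  70  63  62  63  65  69  73  77]
 [ 60  63  61  63  70  83  93  84  68  64  61  65  64  69  73  72]
 [ 64  62  63  65  68  79  90  86  70  65  65  63  70  70  69  65]
 [ 65  62  65  63  67  79  95  85  71  64  67  70  73  69  65  63]
 [ 61  65  61  62  67  80  92  89  71  68  68  72  74  66  64  63]
 [ 61  62  62  63  68  73  87  80  72  68  74  76  72  65  62  64]
 [ 65  62  61  65  64  68  73  73  67  70  71  69  67  65  63  65]
 [ 72  70  68  66  68  69  68  68  69  72  67  67  64  64  66  65]
 [ 69  70  70  72  72  75  72  76  76  72  68  66  66  64  64  64]
 [ 68  67  76  80  79  78  77  82  81  75  73  75  72  69  68  67]
 [ 68  87 111 123 121 113 106  93  79  77  79  79  78  82  78  77]
 [ 79 121 159 173 171 165 150 117  99 107 117 119 112  96  91  89]
 [ 86 145 186 196 193 189 175 139 125 144 164 170 154 117  97  98]
 [ 89 146 186 197 196 194 182 156 149 164 181 183 168 126 103 104]
 [ 81 130 169 182 184 184 174 152 147 158 171 175 160 126 111 117]
 [ 76 112 144 157 162 165 161 148 144 150 154 154 142 119 115 130]
 [ 72  96 120 130 136 141 149 158 158 150 137 132 122 108 113 127]
 [ 71  84  99 106 110 116 128 141 141 131 115 109 105  99 103 107]]
```

>>> move_arm([
  [[0,0,0],[-0.019,0.019,0],1],
  [[0,0,0],[-0.019,0.019,-0.05],1],
  [[0,0,0],[-0.019,0.019,-0.1],1],
  [[0,0,0],[-0.019,0.019,-0.1],1],
  [[0,0,0],[-0.019,0.019,-0.1],1],
])

```text
time: 15.32
tool_pos: [0.5837, -0.1531, 0.1961]
tcp_rot: [0.482, -3.104, -0.0]
wrist_force: [0.4, -0.5, 0.0]
width: 0.16
```

```bash
python3 - <<'E'
from h import *
shot('scene','s5'); s=status.read_state(); T=s['tool_pos']*1000; print(T,s['wrist_force'],T[:2]@LX,T[:2]@LY)
q=np.load('pics/s5.npz')['p']; print(q.astype(float).mean(2)[192:208,206:224].round().astype(int))
cv2.imwrite('pics/g5.png',cv2.resize(q[180:215,195:245,::-1],(800,560),interpolation=cv2.INTER_CUBIC))
E
```

```text
[ 583.78175555 -153.14978798  196.28472947] [ 0.07631044  0.1581224  -0.31708429] 509.5837931490927 -323.38885792223425
[[ 62  63  61  62  60  66  72 105 135 133 103  74  66  66  70  71  69  64]
 [ 64  60  61  63  62  61  69  87 110 115  94  74  67  69  76  72  65  65]
 [ 61  62  62  63  64  63  62  71  84  94  91  75  70  74  73  66  64  64]
 [ 64  64  63  62  64  60  64  62  75  87  89  81  76  77  70  65  66  67]
 [ 64  67  67  64  64  63  64  64  72  85  88  81  71  73  65  65  66  65]
 [ 68  72  72  69  69  68  66  66  72  86  88  82  70  67  63  66  64  66]
 [ 65  65  67  69  71  70  73  75  78  86  87  79  68  66  67  64  65  64]
 [ 62  65  65  70  76  81  79  77  81  85  83  76  73  70  71  68  69  68]
 [ 65  62  68  86 109 123 120 114 104  94  84  77  81  80  82  80  79  76]
 [ 64  64  79 121 157 171 171 167 151 118 100 105 117 117 110  96  90  88]
 [ 62  63  86 145 186 195 194 190 175 138 125 144 165 168 152 116  99  97]
 [ 63  65  89 146 186 196 196 193 181 158 149 164 180 182 167 126 103 103]
 [ 63  64  85 130 169 180 183 184 174 152 146 158 172 174 159 123 112 117]
 [ 65  63  77 111 145 157 161 165 162 148 144 148 154 148 134 114 117 130]
 [ 65  65  71  95 120 130 137 142 151 157 158 149 135 126 113 105 114 125]
 [ 65  66  72  83  98 108 110 115 127 141 142 132 115 105  99  99 103 108]]
```

View pics/g5.png

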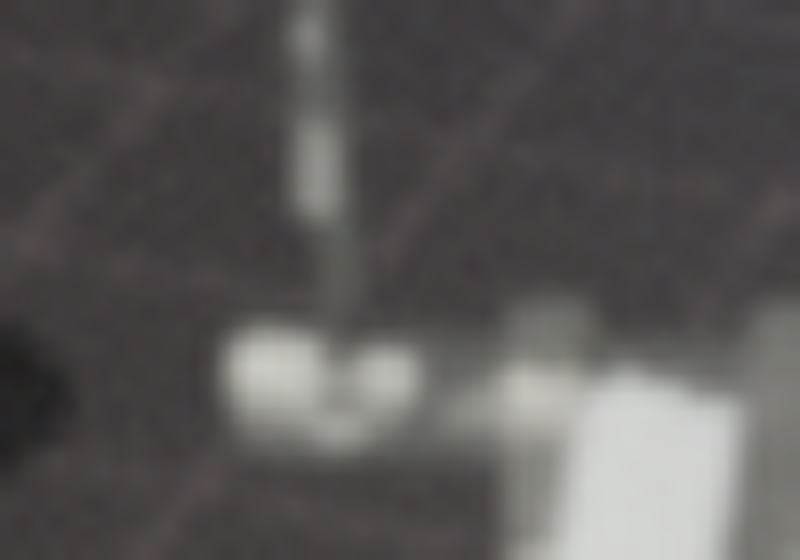

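>>> move_arm([
  [[0,0,0],[0,0,-0.02],1],
  [[0,0,0],[0,0,-0.04],1],
  [[0,0,0],[0,0,-0.05],1],
  [[0,0,0],[0,0,-0.06],1],
  [[0,0,0],[0,0,-0.06],1],
])

```text
time: 16.0
tool_pos: [0.5837, -0.1531, 0.1902]
tcp_rot: [0.482, -3.104, -0.0]
wrist_force: [0.3, 0.6, -0.3]
width: 0.153
```

>>> move_arm([
  [[0,0,0],[0,0,-0.01],1],
  [[0,0,0],[0,0,-0.015],1],
  [[0,0,0],[0,0,-0.015],1],
])

```text
time: 16.38
tool_pos: [0.5837, -0.1531, 0.1887]
tcp_rot: [0.482, -3.104, -0.0]
wrist_force: [0.3, 0.0, 0.1]
width: 0.157
```

>>> move_arm([
  [[0,0,0],[0,0,-0.01],1],
  [[0,0,0],[0,0,-0.015],1],
  [[0,0,0],[0,0,-0.015],1],
])

```text
time: 16.75
tool_pos: [0.5837, -0.1531, 0.1872]
tcp_rot: [0.482, -3.104, -0.0]
wrist_force: [1.0, -0.4, -0.1]
width: 0.156
```

>>> move_arm([
  [[0,0,0],[0,0,-0.01],1],
  [[0,0,0],[0,0,-0.015],1],
  [[0,0,0],[0,0,-0.015],1],
])

```text
time: 17.12
tool_pos: [0.5837, -0.1531, 0.1857]
tcp_rot: [0.482, -3.104, -0.0]
wrist_force: [0.0, 1.7, -0.8]
width: 0.155
```

>>> move_arm([
  [[0,0,0],[0,0,-0.01],1],
  [[0,0,0],[0,0,-0.015],1],
  [[0,0,0],[0,0,-0.015],1],
])

```text
time: 17.5
tool_pos: [0.5837, -0.1531, 0.1842]
tcp_rot: [0.482, -3.104, -0.0]
wrist_force: [0.4, 0.3, -1.0]
width: 0.157
```

>>> move_arm([
  [[0,0,0],[0,0,-0.01],1],
  [[0,0,0],[0,0,-0.015],1],
  [[0,0,0],[0,0,-0.015],1],
])

```text
time: 17.88
tool_pos: [0.5837, -0.1531, 0.1827]
tcp_rot: [0.482, -3.104, -0.0]
wrist_force: [0.3, 1.0, -0.4]
width: 0.158
```

>>> move_arm([
  [[0,0,0],[0,0,-0.01],1],
  [[0,0,0],[0,0,-0.02],1],
  [[0,0,0],[0,0,-0.03],1],
  [[0,0,0],[0,0,-0.03],1],
])

```text
time: 18.38
tool_pos: [0.5837, -0.1531, 0.1796]
tcp_rot: [0.482, -3.104, -0.0]
wrist_force: [0.9, -1.0, -1.5]
width: 0.157
```

>>> move_arm([
  [[0,0,0],[0,0,-0.01],1],
  [[0,0,0],[0,0,-0.02],1],
  [[0,0,0],[0,0,-0.03],1],
  [[0,0,0],[0,0,-0.03],1],
])

```text
time: 18.88
tool_pos: [0.5837, -0.1531, 0.1767]
tcp_rot: [0.482, -3.104, -0.0]
wrist_force: [0.5, 0.8, -0.6]
width: 0.155
```

>>> move_arm([
  [[0,0,0],[0,0,-0.01],1],
  [[0,0,0],[0,0,-0.02],1],
  [[0,0,0],[0,0,-0.03],1],
  [[0,0,0],[0,0,-0.03],1],
])

```text
time: 19.38
tool_pos: [0.5837, -0.1531, 0.1737]
tcp_rot: [0.482, -3.104, -0.0]
wrist_force: [0.2, -0.2, -0.4]
width: 0.154
```

```bash
python3 - <<'E'
from h import *
shot('scene','s6'); s=status.read_state(); T=s['tool_pos']*1000; print(T,s['wrist_force'],T[:2]@LX,T[:2]@LY)
q=np.load('pics/s6.npz')['p']
cv2.imwrite('pics/g6.png',cv2.resize(q[175:225,190:250,::-1],(720,600),interpolation=cv2.INTER_CUBIC))
E
```

```text
[ 583.68821557 -153.10733101  173.70439205] [-0.24122387 -0.26904873 -0.30687599] 509.5075895384375 -323.31997155238923
```

View pics/g6.png

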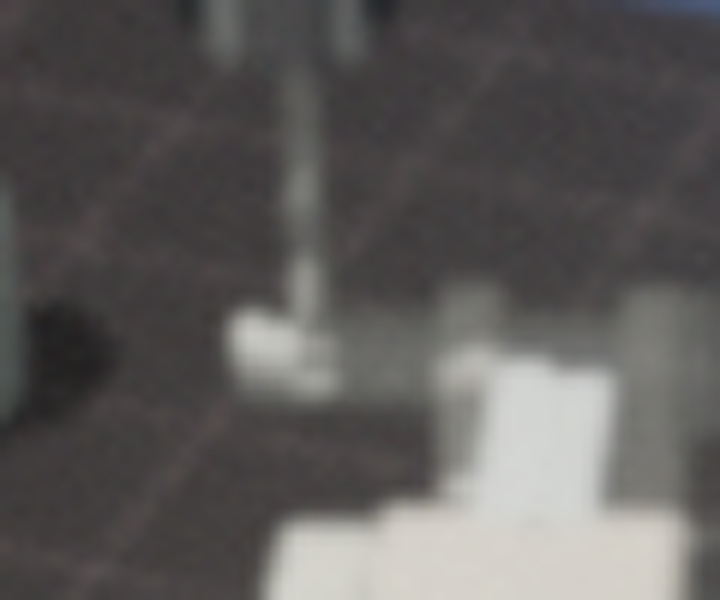

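>>> move_arm([
  [[0,0,0],[0,0,-0.02],1],
  [[0,0,0],[0,0,-0.04],1],
  [[0,0,0],[0,0,-0.06],1],
  [[0,0,0],[0,0,-0.07],1],
  [[0,0,0],[0,0,-0.07],1],
])

```text
time: 20.05
tool_pos: [0.5836, -0.1531, 0.1666]
tcp_rot: [0.482, -3.104, -0.0]
wrist_force: [0.8, 0.9, -1.7]
width: 0.155
```

>>> move_arm([
  [[0,0,0],[0,0,-0.02],1],
  [[0,0,0],[0,0,-0.04],1],
  [[0,0,0],[0,0,-0.06],1],
  [[0,0,0],[0,0,-0.06],1],
])

```text
time: 20.55
tool_pos: [0.5835, -0.153, 0.1604]
tcp_rot: [0.482, -3.104, -0.0]
wrist_force: [-0.2, -0.8, 0.1]
width: 0.155
```

>>> move_arm([
  [[0,0,0],[0,0,-0.01],1],
  [[0,0,0],[0,0,-0.02],1],
  [[0,0,0],[0,0,-0.03],1],
  [[0,0,0],[0,0,-0.03],1],
])

```text
time: 21.05
tool_pos: [0.5836, -0.1531, 0.1577]
tcp_rot: [0.482, -3.104, -0.0]
wrist_force: [-0.4, 0.8, -0.2]
width: 0.155
```

>>> move_arm([
  [[0,0,0],[0,0,-0.01],1],
  [[0,0,0],[0,0,-0.02],1],
  [[0,0,0],[0,0,-0.02],1],
])

```text
time: 21.42
tool_pos: [0.5836, -0.1531, 0.1556]
tcp_rot: [0.482, -3.104, -0.0]
wrist_force: [-0.0, -0.4, -1.2]
width: 0.157
```

>>> move_arm([
  [[0,0,0],[0,0,-0.01],1],
  [[0,0,0],[0,0,-0.02],1],
  [[0,0,0],[0,0,-0.02],1],
])

```text
time: 21.8
tool_pos: [0.5839, -0.1531, 0.1538]
tcp_rot: [-0.482, 3.104, -0.0]
wrist_force: [0.7, 0.1, -0.3]
width: 0.157
```

>>> move_arm([
  [[0,0,0],[0,0,-0.01],1],
  [[0,0,0],[0,0,-0.02],1],
  [[0,0,0],[0,0,-0.02],1],
])

```text
time: 22.18
tool_pos: [0.5844, -0.1531, 0.1522]
tcp_rot: [-0.482, 3.103, -0.001]
wrist_force: [1.6, -0.6, 0.7]
width: 0.158
```

>>> move_arm([
  [[0,0,0],[0,0,-0.01],1],
  [[0,0,0],[0,0,-0.02],1],
  [[0,0,0],[0,0,-0.02],1],
])

```text
time: 22.55
tool_pos: [0.5845, -0.1533, 0.1505]
tcp_rot: [-0.482, 3.103, -0.001]
wrist_force: [2.7, 0.5, 3.1]
width: 0.155
```

>>> move_arm([
  [[0,0,0],[0,0,-0.01],1],
  [[0,0,0],[0,0,-0.02],1],
  [[0,0,0],[0,0,-0.02],1],
])

```text
time: 22.92
tool_pos: [0.5846, -0.1534, 0.1491]
tcp_rot: [-0.482, 3.102, -0.001]
wrist_force: [1.9, 0.5, 7.6]
width: 0.158
```

>>> move_arm([
  [[0,0,0],[0,0,-0.01],1],
  [[0,0,0],[0,0,-0.02],1],
  [[0,0,0],[0,0,-0.02],1],
])

```text
time: 23.3
tool_pos: [0.5844, -0.1533, 0.1463]
tcp_rot: [-0.482, 3.103, -0.001]
wrist_force: [3.3, -0.3, 3.1]
width: 0.156
```

>>> move_arm([
  [[0,0,0],[0,0,-0.01],1],
  [[0,0,0],[0,0,-0.02],1],
  [[0,0,0],[0,0,-0.02],1],
])

```text
time: 23.68
tool_pos: [0.584, -0.1528, 0.1435]
tcp_rot: [-0.482, 3.104, 0.001]
wrist_force: [5.0, 2.1, 0.7]
width: 0.159
```

>>> move_arm([
  [[0,0,0],[0,0,-0.01],1],
  [[0,0,0],[0,0,-0.02],1],
  [[0,0,0],[0,0,-0.03],1],
  [[0,0,0],[0,0,-0.03],1],
])

```text
time: 24.18
tool_pos: [0.5838, -0.153, 0.1404]
tcp_rot: [-0.482, 3.104, 0.0]
wrist_force: [5.7, 0.9, -0.2]
width: 0.155
```

>>> move_arm([
  [[0,0,0],[0,0,-0.01],1],
  [[0,0,0],[0,0,-0.02],1],
  [[0,0,0],[0,0,-0.03],1],
  [[0,0,0],[0,0,-0.03],1],
])

```text
time: 24.68
tool_pos: [0.5828, -0.153, 0.1366]
tcp_rot: [0.482, -3.102, -0.001]
wrist_force: [5.6, 1.1, -3.0]
width: 0.153
```

>>> move_arm([
  [[0,0,0],[0,0,-0.01],1],
  [[0,0,0],[0,0,-0.02],1],
  [[0,0,0],[0,0,-0.03],1],
  [[0,0,0],[0,0,-0.03],1],
])

```text
time: 25.18
tool_pos: [0.583, -0.1533, 0.1344]
tcp_rot: [0.482, -3.103, -0.0]
wrist_force: [0.8, 0.7, -2.7]
width: 0.156
```

>>> move_arm([
  [[0,0,0],[0,0,-0.01],1],
  [[0,0,0],[0,0,-0.02],1],
  [[0,0,0],[0,0,-0.03],1],
  [[0,0,0],[0,0,-0.03],1],
])

```text
time: 25.68
tool_pos: [0.5834, -0.1531, 0.1315]
tcp_rot: [0.482, -3.104, -0.0]
wrist_force: [-0.1, 0.2, -1.0]
width: 0.155
```

>>> move_arm([
  [[0,0,0],[0,0,-0.01],1],
  [[0,0,0],[0,0,-0.02],1],
  [[0,0,0],[0,0,-0.02],1],
])

```text
time: 26.05
tool_pos: [0.5839, -0.1531, 0.1298]
tcp_rot: [-0.482, 3.104, -0.0]
wrist_force: [0.3, -0.9, -0.1]
width: 0.157
```

```bash
python3 - <<'E'
from h import *
shot('scene','s7'); s=status.read_state(); T=s['tool_pos']*1000; print(T,s['wrist_force'],T[:2]@LX,T[:2]@LY)
q=np.load('pics/s7.npz')['p']
cv2.imwrite('pics/g7.png',cv2.resize(q[175:235,190:250,::-1],(600,600),interpolation=cv2.INTER_CUBIC))
E
```

```text
[ 583.83383447 -153.10190277  129.83917273] [ 0.21051839  0.50204324 -0.81714213] 509.64796541702975 -323.359073243809
```

View pics/g7.png

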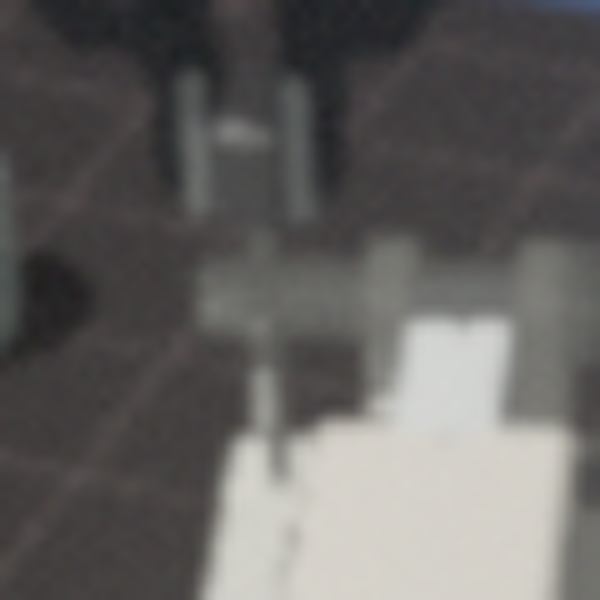

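>>> move_arm([
  [[0,0,0],[0,0,-0.01],1],
  [[0,0,0],[0,0,-0.01],1],
])

```text
time: 26.35
tool_pos: [0.584, -0.1531, 0.1291]
tcp_rot: [-0.482, 3.104, -0.0]
wrist_force: [0.3, 0.1, 0.5]
width: 0.154
```

>>> move_arm([
  [[0,0,0],[0,0,-0.01],1],
  [[0,0,0],[0,0,-0.01],1],
  [[0,0,0],[0,0,-0.01],1],
])

```text
time: 26.72
tool_pos: [0.5841, -0.1532, 0.1283]
tcp_rot: [-0.482, 3.103, -0.001]
wrist_force: [0.1, -0.0, 3.6]
width: 0.157
```

```bash
python3 - <<'E'
from h import *
def onlx(uv,X):
    o,d,_=ray('scene',[uv]); d=d[0]; o=o*1000; s=(X-o[:2]@LX)/(d[:2]@LX); P=o+s*d; return P[:2]@LY,P[2]
for X in(500,502,504): print(X,np.round(onlx((218.1,223),X),1))
q=np.load('pics/s7.npz')['p'].astype(float).mean(2); print(q[195:225,211:222].round().astype(int))
E
```

```text
500 [-324.5   46.1]
502 [-324.2   47.6]
504 [-323.9   49.1]
[[ 85  80  75  76  77  74  69  76  91  92  78]
 [ 75  77  74  75  76  73  72  76  88  88  79]
 [ 72  73  76  78  80  78  70  71  76  75  71]
 [ 73  75  78  80  87  87  80  70  70  69  69]
 [ 71  74  73  80  91  91  84  72  72  71  70]
 [ 77  77  81  86  95  94  86  80  78  80  82]
 [ 89  90  92  92  95  93  91  88  90  91  90]
 [ 98  97  98  98  96  97  96  97  96  99  98]
 [104 102 104 101  98 100  99 102 100 103 102]
 [110 111 110 107 104 103 100 105 107 107 106]
 [118 114 111 107 103 103 101 105 103 103 103]
 [115 111 112 108 108 107 103 101 101 103 101]
 [102 102 104 108 116 115  99  94  97  97  97]
 [ 85  86  91  96 108 108  96  90  88  86  86]
 [ 71  74  74  85  95 100  90  83  73  73  73]
 [ 67  68  71  77  91  97  91  81  72  70  66]
 [ 72  71  75  78  96 108  93  82  72  68  67]
 [ 69  72  74  85 117 132 109  86  75  73  73]
 [ 66  69  68  85 124 141 115  87  77  75  76]
 [ 64  66  66  84 123 144 121  89  76  71  75]
 [ 67  65  69  84 125 147 125  92  75  71  71]
 [ 66  65  68  85 126 149 125  93  76  72  79]
 [ 68  67  73  92 127 143 122  99  89  93 115]
 [ 69  75 100 132 149 145 121 115 130 141 159]
 [ 70  90 138 178 186 171 132 138 168 182 187]
 [ 73 104 160 196 201 182 140 148 184 198 200]
 [ 79 120 173 201 205 187 146 151 186 201 206]
 [ 86 136 183 204 206 192 162 159 186 201 207]
 [ 95 152 196 207 208 198 182 181 192 199 207]
 [102 160 200 207 207 204 200 197 199 198 204]]
```

>>> move_arm([
  [[0,0,0],[0,0,0.007],1],
  [[0,0,0],[0,0,0.007],0.6],
  [[0,0,0],[0,0,0.007],0.4],
  [[0,0,0],[0,0,0.007],0.3],
  [[0,0,0],[0,0,0.007],0.3],
])

```text
time: 27.35
tool_pos: [0.5835, -0.1531, 0.1282]
tcp_rot: [0.482, -3.104, -0.0]
wrist_force: [-0.1, 0.6, -0.5]
width: 0.347
```

>>> move_arm([
  [[0,0,0],[0,0,0.1],0.3],
  [[0,0,0],[0,0,0.3],0.3],
  [[0,0,0],[0,0,0.6],0.3],
  [[0,0,0],[0,0,1],0.3],
  [[0,0,0],[0,0,1],0.3],
  [[0,0,0],[0,0,1],0.3],
])

```text
time: 28.1
tool_pos: [0.584, -0.1532, 0.2297]
tcp_rot: [-0.482, 3.103, -0.001]
wrist_force: [-0.3, 0.0, 0.0]
width: 0.353
```

>>> move_arm([
  [[0,0,0],[-0.3,0.6,0.1],0.3],
  [[0,0,0],[-0.5,1,0.2],0.3],
  [[0,0,0],[-0.5,1,0.2],0.3],
])

```text
time: 28.48
tool_pos: [0.5321, -0.0507, 0.2482]
tcp_rot: [0.487, -3.103, -0.001]
wrist_force: [-0.2, 0.3, -0.2]
width: 0.351
```

>>> move_arm([
  [[0,0,0],[-0.3,0.6,0],0.3],
  [[0,0,0],[-0.5,1,0],0.3],
  [[0,0,0],[-0.5,1,0],0.3],
  [[0,0,0],[-0.5,1,0],0.3],
])

```text
time: 28.98
tool_pos: [0.484, 0.0462, 0.2478]
tcp_rot: [0.483, -3.104, 0.001]
wrist_force: [-0.0, -0.3, -0.1]
width: 0.349
```

```bash
python3 - <<'E'
from h import *
shot('scene','s8');shot('top','t8'); s=status.read_state(); print(s['time'],s['tool_pos'],s['wrist_force'],s['width'])
q=np.load('pics/s8.npz')['p'];t=np.load('pics/t8.npz')['p']
cv2.imwrite('pics/g8.png',np.hstack([cv2.resize(q[175:235,195:255,::-1],(400,400),interpolation=cv2.INTER_CUBIC),cv2.resize(t[185:245,285:345,::-1],(400,400),interpolation=cv2.INTER_CUBIC)]))
E
```

```text
29.075 [0.48426525 0.04571708 0.24806877] [ 1.04629193 -0.68120755 -0.25391507] 0.3488644643853391
```

View pics/g8.png

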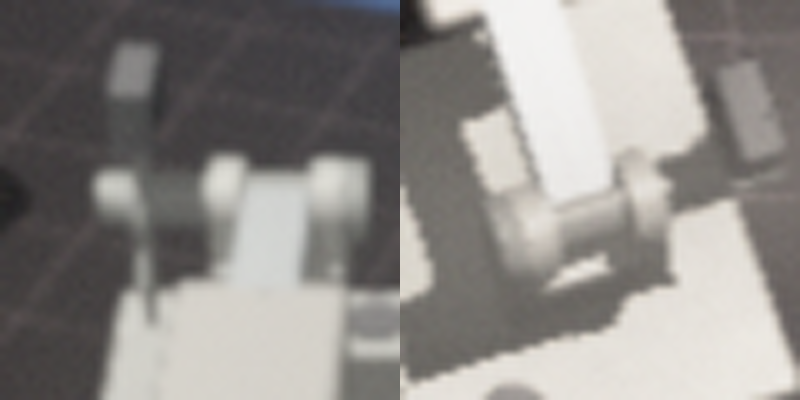

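```bash
python3 - <<'E'
from h import *
d=np.load('pics/t8.npz')['d']
v,u=np.mgrid[190:215,325:350]; P=pts('top',d,np.c_[u.ravel(),v.ravel()])*1000
P=P[P[:,2]>135]; print(len(P),P.mean(0),np.percentile(P[:,2],[50,95]),(P[:,:2]@LX).min(),(P[:,:2]@LX).max(),(P[:,:2]@LY).min(),(P[:,:2]@LY).max())
E
```

```text
154 [ 578.25344131 -149.82377965  164.02937917] [155.45992913 158.4091076 ] 362.9519555534025 523.332804512532 -329.89795458918655 -119.88215183876929
```

```bash
python3 -c "
from workcell import order; print(order.finish_job())"
```

```text
the job is handed in; nothing more can be done
None
```

The hinge pin is home and the spring cotter is in its cross hole, let go and standing free. I handed the job in at about 29 s; it gives no verdict.

- **Pin:** I pushed the head in against about 6 N. It then met a hard stop, and I backed off at about 20 N. The next top picture showed the head against the fork.
- **Cross hole:** I put it about 46 mm from the fork's middle, near the end of its possible range. The top and scene cameras disagreed by about 3 mm along the pin. I settled it by lining up the leg and the hole in the same scene picture.
- **Cotter:** The leg went in without resistance. The bow rode over the pin at up to about 8 N, then pulled itself in, and the force fell to near zero. It seated at about 4 N, and I eased it slightly before opening the fingers.
- **Last checks:** With the cotter home but still held, the tip measured 47.6 mm above the desk, against 47.5 mm expected. After release its picture position had barely changed. The grip's top measured roughly 155–158 mm (157.5 mm expected), from a depth reading that included some stray points.
- **Not measured directly:** The spring angle was not read; the snap is judged from the force drop and the pictures. The tilt was judged small by eye. I did not measure the eraser, jar and tape again, but the arm's path stayed clear of them.

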